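Shut and lock the bit drawer of a dowel-boring machine

TASK

Get the boring machine ready to be moved: push its open bit drawer fully home, without slamming it, until it clicks in and stays shut. Then slide the black grip of the lock bar, which stands on the machine's bed below the overhead beam, all the way to its stop at the keeper (the small steel bracket on the bed, at the robot's left-hand end of the track), and let go. Leave the other things on the bench standing where they are.

Things in the scene. Friction and masses are not known exactly. Their poses are not given: they have to be found in the camera images.
- machine: Benchtop dowel-boring machine, fixed to the bench. Origin: on the bench under its middle. Its x points from its front (drawer side, facing the robot) to its back, y to the robot's left, z up. Sizes in mm, in this frame: grey body x -85 to 130, y -160 to 160, flat bed on top at z 105. On the bed: a fence 22 high at x 21 to 39, a motor housing 55 high at x 57 to 123.
- beam (a point): Middle of the front lower edge of the green overhead beam, at machine (-71, 0, 285). Beam: x -71 to -11, y -190 to 190, z 285 to 330, white stubs on it to z 380; posts at y -172 and 172 (24 wide). It overhangs the lock grip, so a tool pointing straight down cannot get there: come from the front, leaning 25 to 45 degrees, fingers pointing down and to machine +x.
- keeper (a point): Top centre of the keeper, the small dark steel bracket at the robot's left end of the lock bar's track: 48 (x) by 22 (y), rising 26 above the bed; at machine (-55, 134, 131).
- bit_drawer (a joint): How far the drawer in the machine's front stands out, m: 0 fully home at its hard stop, 0.11 fully open; opens to machine -x. Starts open by 0.045 to 0.085. Friction about 1 N; a sprung ball resists with about 5 N more from 14 to 6 mm before home, then pulls the drawer home and keeps it there.
- drawer_handle (a point): Middle of the steel bar handle on the drawer: a round bar about 10 thick, 140 long along machine y, 60 above the bench, 35 in front of the drawer's face (face 312 wide, z 13 to 91). Moves with the drawer; at machine (-135, 0, 60) when home.
- lock_bar (a joint): Position of the lock bar along its track, m: grows towards the machine's +y (robot's left, the keeper); 0 at the right-hand stop, 0.09 at the hard stop at the keeper end (locked). Starts at 0 to 0.03. Friction about 2 N, stays where it is left.
- lock_grip (a point): Point on the axis of the black upright grip of the lock bar, 22 below the grip's top. The grip is 26 (machine x) by 30 (machine y) by 60 high and stands on a flat steel bar (24 by 160 by 8) that slides between 8 high guides. The grip's top is at z 174, the bar's top at z 114, this point at z 152; machine x -55, y = -45 mm + joint lock_bar.
- glue: Bystander: white glue bottle, 62 across and 170 high, upright on the bench beside the machine; origin at the centre of its underside.
- tin: Bystander: plain steel can, 84 across and 100 high, upright on the bench beside the machine; origin at the centre of its underside.
- offcut: Bystander: wooden offcut 150 by 70 by 30 lying on the bench at the left; origin at the centre of its underside.
- mallet: Bystander: hammer lying on the bench at the right; origin under its middle, handle to its -x.

How it is judged (in metres and radians):
On the way, in this order (a step that is already met when the one before it is completed fails the run):
1. the drawer is home at its detent (within 3 mm of its stop) (value of joint bit_drawer below 0.003 m), for 0.2 s.
2. then the lock bar is at its stop at the keeper (within 3 mm), the drawer still home (value of joint lock_bar above 0.087 m and value of joint bit_drawer below 0.003 m), for 0.2 s.
At the end, for the whole second after the job is handed in: The drawer is home (within 3 mm of its stop), the lock bar is at its keeper-end stop (within 3 mm), the glue bottle and the can stand upright, and all four bystanders are within 40 mm of where they began (all of step 2 and angle between each of glue, tin's own z axis and vertical below 0.2 rad and distance of each of glue, tin, offcut, mallet from where it was at the start of the episode below 0.04 m); the robot touches nothing.
It fails at once if the drawer is slammed (moves inwards faster than 0.5 m/s) (velocity of joint bit_drawer below -0.5 m/s).
It fails at once if a bystander is knocked over or shoved more than 40 mm (angle between any of glue, tin's own z axis and vertical above 0.5 rad or distance of any of glue, tin, offcut, mallet from where it was at the start of the episode above 0.04 m).
It also fails if it takes over 48 s, if anything falls off the work surface, if the arm or the gripper's body presses on something with over 40 N, if the wrist force passes 120 N, or if a joint passes its speed limit or range.

ROBOT

A 6-joint arm with a two-finger parallel gripper is mounted at the origin on the work surface. World frame = base frame: x ahead of the robot, y to its left, z up, the work surface at z = 0. Lengths are in mm, angles in rad, forces in N, time in s.
With the tool pointing down it reaches from about 275 to 775 mm from the base axis. Payload 14.6 kg.
Tool frame: the origin (TCP) lies between the finger pads, 19 mm behind the fingertips; this is the grasp point; z points along the fingers, y is the line along which they close (so a half turn about z gives the same grasp; the last joint's range is limited). The gripper opens to 85 mm and grips with 20 to 120 N. Pads are 22 mm wide; open, the fingers measure 114 mm over their backs; the gripper's body (76 mm by 85 mm) begins 54 mm behind the grasp point. The pads swing forward as they close: fully open they stand 13 mm farther back than shut.
Start: joints at [-1.338, 0.263, -0.048, 1.259, 0, 1.415], TCP at [198.524, -486.021, 249.978] pointing down, gripper open.
Joint ranges: [-2.65, 2.65], [-0.89, 1.7], [-1.18, 1.37], [-2.13, 2.11], [-1.35, 1.29], [-3.14, 3.14]. Speed limits (rad/s): [1.89, 1.89, 2.57, 2.79, 3.14, 3.14].

INTERFACE

Orientations are given as [roll, pitch, yaw] about the fixed x, y, z axes, in that order (R = Rz(yaw) Ry(pitch) Rx(roll)).
In Python, from bench import read_state, vision, ticket gives the robot as it stands.
- The arm moves only by the tool arm_command, never from a script. Its argument "commands" is a list of rows, each an object of numbers: "x", "y", "z": the shift along the tool's x, y, z normalised to -1 to 1, where 1 is 0.12 m; "spin": the turn about the tool's z normalised to -1 to 1, where 1 is 180 degrees. In form: [{"x": .., "y": .., "z": .., "spin": ..}, ...]. A call has 1 to 8 rows; each row shifts and turns the commanded pose from where the row before left it, along the tool's axes as they then stand; what a row does not reach is not made up. A row lasts 1/8 s, in which the tool goes at most 62.5 mm and 10.7 degrees, less where a joint would pass 70% of its speed; a pose out of reach is approached as far as the arm can. A call with a number of a shift or a turn outside -1 to 1 is refused whole. A call with a gripper value outside its range is refused whole. "grip" is the opening, from 0 (shut) to 1 (fully open), set as the call begins (left out, the last holds). The fingers move at their own pace and stop on an object; the grip force is fixed at half the most. Time passes only in rows, so rows that do not move let the fingers close. It gives the time, the measured TCP pose, the force, the opening and the grip force at its end, in the units of the state.
- read_state(): the state, without advancing time (a new reading comes with each control period).
- vision.camera(name): name is "side" or "top" or "wrist"; returns a dict with "frame" (400x640x3 uint8, blue, green, red), "fx", "fy", "cx", "cy" (pixels), "R" (3x3) and "t" (3): a world point X has camera coordinates R X + t; the wrist camera has in their place "mount" (4x4, takes a point from camera to tool coordinates, whose origin is the TCP and whose axes are the flange's). Camera axes: x right, y down, z forward; pixel columns grow to the right and rows downward; lengths in mm; the calibration is good to about 2 mm. A picture is of the moment at which its call begins: read the wrist's pose just before it. There is no depth.
- ticket.job_done(): hands the job in; it is judged then, once.
Trained networks look in the newest picture that a camera, given by its name, has taken for a name from the list of things; names that differ only in an ending like _2 or _b are one class to them, and where a whole thing is asked for, a point or a joint stands for the part that bears it (a point fixed in the world has none). Each returns a list of dicts, best first, with "score" (0 to 1); they miss things now and then, are a little off and sometimes report something else, mostly with a low value. They report only what shows in the picture. A call takes as long as a camera call.
- vision.boxes_of(camera, label): "xy" ([column, row] in pixels, amid what is visible of it).
- vision.masks_of(camera, label): "pixels" (400x640 bool, what is visible of it) and "xy" ([column, row] in pixels, amid what is visible of it).
- vision.pinpoint(camera, label): "xy" ([column, row] in pixels: a listed point, or the origin of a listed thing).
The state is a dict: "time_s": time; "joint_positions": joint angles; "joint_vel": joint speeds; "joint_efforts": joint torques, N m; "tool_pos": TCP position; "tcp_rot": TCP orientation; "wrist_force": force on the tool from outside, world axes, zero at the start; "moment": the same for the moment, N m; "finger_gap": opening from 0.0 (shut) to 1.0 (fully open); "grasp_force": force on a finger pad.
Only numpy, scipy, OpenCV 4.12 (cv2) and the standard library are available. Lean on these libraries where they do the work, as an engineer would, in place of code of your own. Each camera call takes 0.05 s, during which the arm holds its last target. There are 200 camera calls.

## Working session

There is one attempt and no reset: what is moved stays moved. The work goes in short steps, Python scripts to look and compute and a tool call to move; the robot and the scene stay as the last step left them, time stands still between calls to the robot, and variables do not carry over. Pictures are saved under pics/ and viewed, at most 10 in all, crops included, and the job is handed in when it is done.

Besides the shell and the picture viewer there is one more tool, called after "Emit:" by a JSON object that holds its "api" and its "payload". arm_command: Moves the arm, as the interface text tells. Its arguments: {"type":"object","properties":{"commands":{"type":"array"},"grip":{"type":"number"}},"required":["commands"]}

```bash
mkdir -p pics; ls
cat > h.py <<'E'
import numpy as np, cv2
from bench import read_state, vision, ticket
from scipy.optimize import least_squares
from scipy.spatial.transform import Rotation as Ro
E
python3 - <<'E'
from h import *
s=read_state(); print(s)
import pickle
D={}
for c in ("side","top"):
    k=vision.camera(c); cv2.imwrite(f"pics/{c}0.png",k["frame"])
    print(c,k["fx"],k["fy"],k["cx"],k["cy"],np.array(k["R"]).round(3).tolist(),np.array(k["t"]).round(1))
    D[c]={q:np.array(k[q]) for q in("fx","fy","cx","cy","R","t")}
    for l in ["machine","beam","keeper","drawer_handle","lock_grip","glue","tin","offcut","mallet"]:
        r=vision.pinpoint(c,l); D[c][l]=r
        print(l,[(np.round(q["xy"],1).tolist(),round(q["score"],2)) for q in r[:3]])
pickle.dump(D,open("d0.pkl","wb"))
E
```

```text
pics
{'time_s': 0.0, 'joint_positions': array([-1.33827082e+00,  2.63538424e-01, -4.89372785e-02,  1.25943024e+00,
        2.66035349e-05,  1.41550900e+00]), 'joint_vel': array([ 0.00043616,  0.00027056, -0.00127371,  0.00058563, -0.00072936,
       -0.00168283]), 'joint_efforts': array([-1.39864892e-05, -6.37619734e+01,  3.84571302e+01,  1.34704099e-02,
       -9.80734512e-05,  1.03701794e-05]), 'tool_pos': array([ 198.48251706, -485.74815564,  249.51694081]), 'tcp_rot': array([-3.14050051e+00, -1.97900275e-04,  3.87812719e-01]), 'wrist_force': array([ 0.37873004, -0.07070447, -0.23835095]), 'moment': array([-0.03866701, -0.04135291, -0.03688877]), 'grasp_force': 0.0, 'finger_gap': 0.9984798154842499}
side 406.9245224615195 406.9245224615195 319.64326378644813 201.49696928727013 [[-0.716, -0.698, 0.018], [-0.509, 0.504, -0.698], [0.478, -0.508, -0.716]] [404.3 425.7 976.7]
machine [([274.1, 236.1], 0.69)]
beam [([291.3, 179.3], 0.67)]
keeper [([257.9, 246.2], 0.91)]
drawer_handle [([333.5, 250.9], 0.58)]
lock_grip [([292.9, 204.5], 0.95)]
glue [([233.4, 311.9], 0.91)]
tin [([301.0, 183.7], 0.52)]
offcut [([249.4, 389.9], 0.7)]
mallet []
top 501.151061934036 501.151061934036 309.5905172607821 203.67773784129776 [[0.01, -1.0, 0.013], [-0.998, -0.011, -0.057], [0.057, -0.013, -0.998]] [ -20.4  564.2 1745.1]
machine [([281.4, 168.9], 0.58)]
beam [([283.4, 180.0], 0.59)]
keeper [([242.4, 193.3], 0.85)]
drawer_handle [([297.8, 226.0], 0.94)]
lock_grip [([294.9, 172.5], 0.79), ([190.0, 254.1], 0.71)]
glue [([214.0, 199.9], 0.83)]
tin [([353.4, 136.9], 0.83), ([298.7, 222.4], 0.74)]
offcut [([189.4, 251.1], 0.57)]
mallet [([424.9, 257.8], 0.91), ([214.7, 200.7], 0.44)]
```

```bash
cat >> h.py <<'E'
def fit(obs, D, wp=None):
    # obs: list of (cam,label,xy,weight); params X,Y,yaw,drawer,lock (mm)
    P=lambda p:{"machine":(0,0,0),"beam":(-71,0,285),"keeper":(-55,134,131),"drawer_handle":(-135-p[3],0,60),"lock_grip":(-55,-45+p[4],152)}
    def res(p,raw=False):
        o=[];c,s=np.cos(p[2]),np.sin(p[2])
        for cam,l,xy,w in obs:
            m=P(p)[l]; X=np.array([p[0]+c*m[0]-s*m[1],p[1]+s*m[0]+c*m[1],m[2]])
            d=D[cam]; q=d["R"]@X+d["t"]; u=np.array([d["fx"]*q[0]/q[2]+d["cx"],d["fy"]*q[1]/q[2]+d["cy"]])
            o.append((u-xy)*(1 if raw else w))
        return np.array(o) if raw else np.ravel(o)
    r=least_squares(res,[550,40,0,60,10],loss="soft_l1",x_scale=[100,100,.1,50,50])
    return r.x,res(r.x,True)
E
python3 - <<'E'
from h import *
import pickle
D=pickle.load(open("d0.pkl","rb"))
obs=[(c,l,D[c][l][0]["xy"],1) for c in D for l in ["machine","beam","keeper","drawer_handle","lock_grip"]]
x,r=fit(obs,D); print(x.round(3)); 
for o,e in zip(obs,r): print(o[:2],e.round(1))
for l in ["glue","tin","offcut","mallet"]:
  for c in D:
    for q in D[c][l][:1]:
      d=D[c]; v=d["R"].T@np.array([(q["xy"][0]-d["cx"])/d["fx"],(q["xy"][1]-d["cy"])/d["fy"],1]); o=-d["R"].T@d["t"]; print(l,c,(o-v*o[2]/v[2]).round())
E
```

```text
[6.87911e+02 8.29880e+01 2.79000e-01 7.42440e+01 9.45000e+00]
('side', 'machine') [-1.5  3.2]
('side', 'beam') [-2.4 -0.1]
('side', 'keeper') [1.3 4.3]
('side', 'drawer_handle') [-0.   3.1]
('side', 'lock_grip') [-0.6 -0.1]
('top', 'machine') [1.  0.1]
('top', 'beam') [ 1.4 -0.2]
('top', 'keeper') [ 3.4 -2.6]
('top', 'drawer_handle') [-0.  -0.5]
('top', 'lock_grip') [0.6 3.9]
glue side [574. 321.   0.]
glue top [575. 324.   0.]
tin side [ 807. -154.    0.]
tin top [ 806. -169.    0.]
offcut side [386. 418.   0.]
offcut top [394. 406.   0.]
mallet top [ 378. -424.    0.]
```

View pics/side0.png

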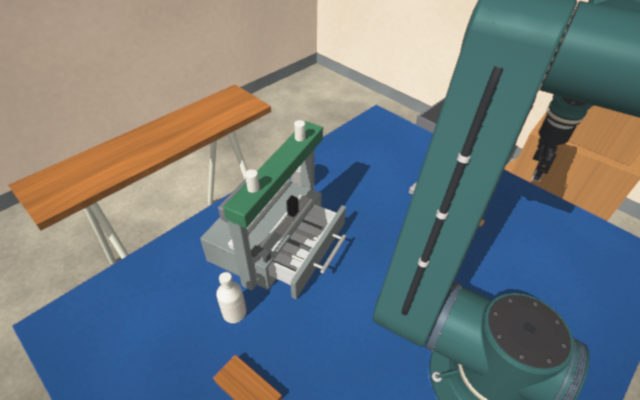

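View pics/top0.png

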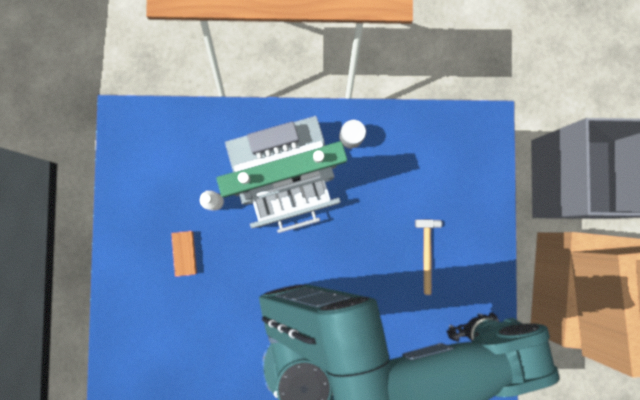

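Side view: the green beam spans (225,215)-(320,130), the black grip is at (293,205), the open drawer's handle at (333,251), the glue bottle at (232,305). Top view: the machine is yawed about 16°, handle at (298,226), can at (353,134), offcut at (185,254), and mallet at (427,255). The fit agrees with both views.

I'll go to the front of the drawer first.

```bash
cat >> h.py <<'E'
M=np.array([687.9,83.0,.279])
def w(m,M=M):
    c,s=np.cos(M[2]),np.sin(M[2]); return np.array([M[0]+c*m[0]-s*m[1],M[1]+s*m[0]+c*m[1],m[2]])
def tom(X,M=M):
    return np.append(np.array([[np.cos(M[2]),np.sin(M[2])],[-np.sin(M[2]),np.cos(M[2])]])@(np.array(X[:2])-M[:2]),X[2])
def go(target):
    s=read_state(); R=Ro.from_euler("xyz",s["tcp_rot"]).as_matrix()
    d=R.T@(np.array(target)-s["tool_pos"]); print("shift/120:",(d/120).round(3),"t",round(s["time_s"],2),"mach",tom(s["tool_pos"]).round(1),"rpy",s["tcp_rot"].round(3))
E
python3 - <<'E'
from h import *
print(w((-250,0,250))); go(w((-250,0,250)))
c=vision.camera("wrist"); print(np.array(c["mount"]).round(3),c["fx"],c["cx"],c["cy"])
E
```

```text
[447.56717165  14.15138622 250.        ]
shift/120: [ 3.497 -3.074 -0.   ] t 1.0 mach [-627.2 -412.2  250. ] rpy [-3.142  0.     0.388]
[[  -0.      -0.955   -0.296   75.649]
 [   1.      -0.      -0.       0.218]
 [   0.      -0.296    0.955 -124.255]
 [   0.       0.       0.       1.   ]] 280.95919569947966 320.55517205406403 199.2789266151876
```

```bash
cat >> h.py <<'E'
def plan(target,spin,n):
    s=read_state(); p=s["tool_pos"]; step=(np.array(target)-p)/n; R=Ro.from_euler("xyz",s["tcp_rot"])
    for i in range(n):
        d=R.inv().apply(step)/120; print({k:round(float(v),3) for k,v in zip(("x","y","z","spin"),(*d,spin/n))})
        R=R*Ro.from_euler("z",spin/n*np.pi)
E
python3 - <<'E'
from h import *
plan(w((-250,0,200)),-(.279+np.pi-.388)/np.pi,18)
E
```

```text
{'x': 0.194, 'y': -0.171, 'z': 0.023, 'spin': -0.054}
{'x': 0.22, 'y': -0.136, 'z': 0.023, 'spin': -0.054}
{'x': 0.24, 'y': -0.097, 'z': 0.023, 'spin': -0.054}
{'x': 0.253, 'y': -0.055, 'z': 0.023, 'spin': -0.054}
{'x': 0.258, 'y': -0.012, 'z': 0.023, 'spin': -0.054}
{'x': 0.257, 'y': 0.031, 'z': 0.023, 'spin': -0.054}
{'x': 0.248, 'y': 0.074, 'z': 0.023, 'spin': -0.054}
{'x': 0.232, 'y': 0.114, 'z': 0.023, 'spin': -0.054}
{'x': 0.21, 'y': 0.152, 'z': 0.023, 'spin': -0.054}
{'x': 0.181, 'y': 0.185, 'z': 0.023, 'spin': -0.054}
{'x': 0.148, 'y': 0.212, 'z': 0.023, 'spin': -0.054}
{'x': 0.11, 'y': 0.234, 'z': 0.023, 'spin': -0.054}
{'x': 0.069, 'y': 0.249, 'z': 0.023, 'spin': -0.054}
{'x': 0.026, 'y': 0.257, 'z': 0.023, 'spin': -0.054}
{'x': -0.017, 'y': 0.258, 'z': 0.023, 'spin': -0.054}
{'x': -0.06, 'y': 0.252, 'z': 0.023, 'spin': -0.054}
{'x': -0.102, 'y': 0.238, 'z': 0.023, 'spin': -0.054}
{'x': -0.14, 'y': 0.217, 'z': 0.023, 'spin': -0.054}
```

Emit:
{"api": "arm_command", "payload": {"commands": [{"x": 0.19,"y": -0.17,"spin": -0.054},{"x": 0.22,"y": -0.14,"spin": -0.054},{"x": 0.24,"y": -0.1,"spin": -0.054},{"x": 0.25,"y": -0.06,"spin": -0.054},{"x": 0.26,"y": -0.01,"spin": -0.054},{"x": 0.26,"y": 0.03,"spin": -0.054},{"x": 0.25,"y": 0.07,"spin": -0.054},{"x": 0.23,"y": 0.11,"spin": -0.054}], "grip": 0}}

```text
schema error: expected keys x, y, z, spin
```

Emit:
{"api": "arm_command", "payload": {"commands": [{"x": 0.21,"y": 0.15,"spin": -0.054},{"x": 0.18,"y": 0.18,"spin": -0.054},{"x": 0.15,"y": 0.21,"spin": -0.054},{"x": 0.11,"y": 0.23,"spin": -0.054},{"x": 0.07,"y": 0.25,"spin": -0.054},{"x": 0.03,"y": 0.26,"spin": -0.054},{"x": -0.02,"y": 0.26,"spin": -0.054},{"x": -0.06,"y": 0.25,"spin": -0.054}]}}

```text
schema error: expected keys x, y, z, spin
```

Emit:
{"api": "arm_command", "payload": {"commands": [{"x": -0.1,"y": 0.24,"spin": -0.054},{"x": -0.14,"y": 0.22,"spin": -0.054},{}]}}

```text
schema error: expected keys x, y, z, spin
```

```bash
cat >> h.py <<'E'
def wristcam():
    s=read_state(); k=vision.camera("wrist"); m=np.array(k["mount"])
    Rt=Ro.from_euler("xyz",s["tcp_rot"]).as_matrix(); Rc=Rt@m[:3,:3]; o=Rt@m[:3,3]+s["tool_pos"]
    return k,dict(fx=k["fx"],fy=k["fy"],cx=k["cx"],cy=k["cy"],R=Rc.T,t=-Rc.T@o)
E
python3 - <<'E'
from h import *
import pickle
go(w((-250,0,64)))
D=pickle.load(open("d0.pkl","rb"))
k,D["wrist"]=wristcam(); cv2.imwrite("pics/w1.png",k["frame"])
L=["machine","beam","keeper","drawer_handle","lock_grip"]
for c in ("wrist","side","top"):
    if c!="wrist": vision.camera(c)
    for l in L:
        r=vision.pinpoint(c,l); D[c][l+"2"]=r; print(c,l,[(np.round(q["xy"],1).tolist(),round(q["score"],2)) for q in r[:2]])
obs=[(c,l,q[0]["xy"],1) for c in D for l in L for q in (D[c].get(l),D[c].get(l+"2")) if q and q[0]["score"]>.4]
x,r=fit(obs,D); print(x.round(3)); 
for o,e in zip(obs,r): print(o[:2],e.round(1))
pickle.dump(D,open("d1.pkl","wb"))
E
```

```text
shift/120: [ 3.497 -3.074  1.55 ] t 1.05 mach [-627.2 -412.3  250. ] rpy [-3.142 -0.     0.388]
wrist machine []
wrist beam []
wrist keeper []
wrist drawer_handle []
wrist lock_grip []
side machine [([272.0, 237.6], 0.63)]
side beam [([291.0, 178.5], 0.83)]
side keeper []
side drawer_handle [([328.2, 251.1], 0.8)]
side lock_grip [([296.7, 202.1], 0.98), ([330.0, 248.0], 0.21)]
top machine [([283.5, 170.2], 0.59), ([350.9, 135.8], 0.21)]
top beam [([280.8, 180.3], 0.9)]
top keeper [([243.4, 188.2], 0.64)]
top drawer_handle [([294.1, 225.3], 0.71)]
top lock_grip [([293.2, 173.3], 0.5)]
[6.88723e+02 8.13200e+01 2.55000e-01 7.14800e+01 8.65200e+00]
('side', 'machine') [-1.2  2.7]
('side', 'machine') [0.9 1.2]
('side', 'beam') [-2.5 -0.1]
('side', 'beam') [-2.2  0.7]
('side', 'keeper') [0.3 3.7]
('side', 'drawer_handle') [-1.5  3.4]
('side', 'drawer_handle') [3.8 3.2]
('side', 'lock_grip') [-0.2 -0.3]
('side', 'lock_grip') [-4.   2.1]
('top', 'machine') [ 1.5 -0.1]
('top', 'machine') [-0.6 -1.4]
('top', 'beam') [ 1.4 -0.3]
('top', 'beam') [ 4.  -0.6]
('top', 'keeper') [ 3.3 -3.6]
('top', 'keeper') [2.3 1.5]
('top', 'drawer_handle') [-1.1 -1.2]
('top', 'drawer_handle') [ 2.6 -0.5]
('top', 'lock_grip') [1.1 4. ]
('top', 'lock_grip') [2.8 3.2]
```

View pics/w1.png

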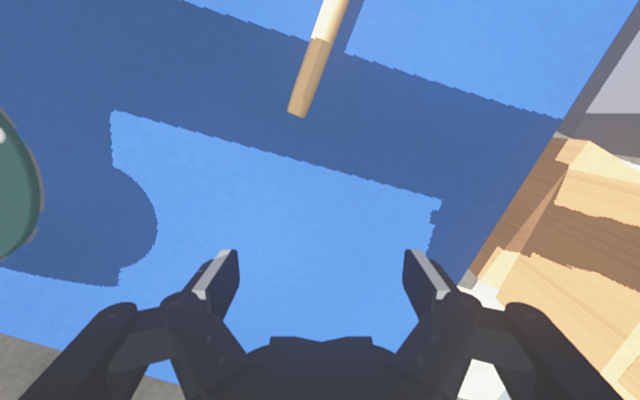

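The wrist view shows only the open fingers at (215,275) and (425,275), plus the mallet handle at (310,80). The arm hasn't moved because every row needs all four keys, so I'm resending with them.

Emit:
{"api": "arm_command", "payload": {"commands": [{"x": 0.19,"y": -0.17,"z": 0,"spin": -0.054},{"x": 0.22,"y": -0.14,"z": 0,"spin": -0.054},{"x": 0.24,"y": -0.1,"z": 0,"spin": -0.054},{"x": 0.25,"y": -0.06,"z": 0,"spin": -0.054},{"x": 0.26,"y": -0.01,"z": 0,"spin": -0.054},{"x": 0.26,"y": 0.03,"z": 0,"spin": -0.054},{"x": 0.25,"y": 0.07,"z": 0,"spin": -0.054},{"x": 0.23,"y": 0.11,"z": 0,"spin": -0.054}], "grip": 0}}

```text
time_s: 2.95
tool_pos: [306.4, -261.3, 250.1]
tcp_rot: [3.141, 0.0, 1.75]
wrist_force: [-0.2, -1.4, 0.1]
finger_gap: 0.004
grasp_force: 0.0
```

Emit:
{"api": "arm_command", "payload": {"commands": [{"x": 0.21,"y": 0.15,"z": 0,"spin": -0.054},{"x": 0.18,"y": 0.18,"z": 0,"spin": -0.054},{"x": 0.15,"y": 0.21,"z": 0,"spin": -0.054},{"x": 0.11,"y": 0.23,"z": 0,"spin": -0.054},{"x": 0.07,"y": 0.25,"z": 0,"spin": -0.054},{"x": 0.03,"y": 0.26,"z": 0,"spin": -0.054},{"x": -0.02,"y": 0.26,"z": 0,"spin": -0.054},{"x": -0.06,"y": 0.25,"z": 0,"spin": -0.054}]}}

```text
time_s: 3.95
tool_pos: [412.6, -37.3, 250.1]
tcp_rot: [-3.142, 0.0, 3.108]
wrist_force: [0.5, -0.2, -0.6]
finger_gap: -0.001
grasp_force: 0.0
```

Emit:
{"api": "arm_command", "payload": {"commands": [{"x": -0.1,"y": 0.24,"z": 0,"spin": -0.054},{"x": -0.14,"y": 0.22,"z": 0,"spin": -0.054},{"x": 0,"y": 0,"z": 0,"spin": 0}]}}

```text
time_s: 4.32
tool_pos: [439.1, 19.6, 249.9]
tcp_rot: [3.141, -0.0, -2.838]
wrist_force: [-0.2, 0.2, -0.2]
finger_gap: 0.002
grasp_force: 0.0
```

```bash
cat > look.py <<'E'
from h import *
import pickle,sys
name=sys.argv[1]; cams=sys.argv[2:]
D=pickle.load(open("d1.pkl","rb")); go(w((-250,0,64)))
L=["machine","beam","keeper","drawer_handle","lock_grip"]
obs=[(c,l,D[c][l+e][0]["xy"],.5) for c in ("side","top") for l in L if l not in name for e in ("","2") if D[c].get(l+e)]
for c in cams:
    if c=="wrist": k,D["wrist"]=wristcam(); wt=2
    else: k=vision.camera(c); wt=.5
    cv2.imwrite(f"pics/{name}_{c}.png",k["frame"])
    for l in L:
        r=[q for q in vision.pinpoint(c,l) if q["score"]>.4]
        if r: obs.append((c,l,r[0]["xy"],wt))
x,r=fit(obs,D); print(x.round(3))
for o,e in zip(obs,r):
    if o[0]=="wrist": print(o[1],np.round(o[2]),e.round(1))
E
python3 look.py w2 wrist
```

```text
shift/120: [-0.054 -0.065  1.549] t 4.33 mach [-256.6    7.6  249.9] rpy [ 3.141 -0.    -2.838]
[6.87169e+02 8.67840e+01 3.27000e-01 6.87790e+01 5.46700e+00]
machine [315. 327.] [-0.2  0.1]
drawer_handle [308. 224.] [ 0.2 -0. ]
```

View pics/w2_wrist.png

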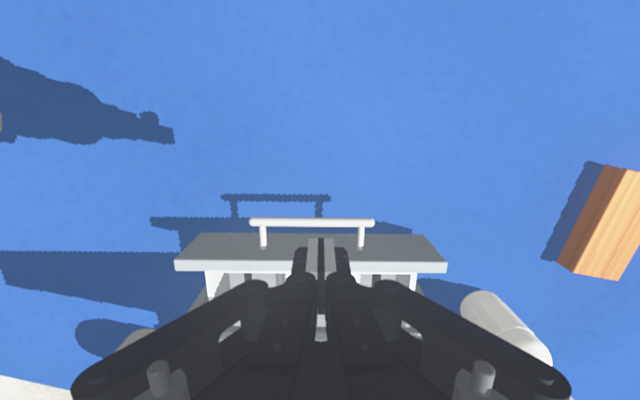

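The wrist view shows the bar handle from (250,222) to (375,223), the drawer face below it at rows 233-270, and the offcut on the right. I'll locate the bar ends at z = 60.

Run:
```python
from h import *
k,d=wristcam(); f=k["frame"].astype(int)
g=f.min(axis=2) # bright grey bar versus blue
def ray(u,v,z):
    a=d["R"].T@np.array([(u-d["cx"])/d["fx"],(v-d["cy"])/d["fy"],1]); o=-d["R"].T@d["t"]; return o+a*(z-o[2])/a[2]
m=(f[...,2]>150)
m[:212]=0;m[232:]=0;m[:,:235]=0;m[:,390:]=0
ys,xs=np.nonzero(m); print(xs.min(),xs.max())
cols=[c for c in range(xs.min()+3,xs.max()-2) if (m[:,c].sum()<12)]
p=np.polyfit(cols,[np.nonzero(m[:,c])[0].mean() for c in cols],1); print(p,m[:,300].sum())
A,B=[ray(u,np.polyval(p,u),60) for u in (xs.min()-.5,xs.max()+.5)]
print(A,B,np.linalg.norm(A-B),"mid",(A+B)/2,"yaw",np.arctan2(*(A-B)[[1,0]]),np.arctan2(B[1]-A[1],B[0]-A[0])-np.pi/2)
```

```text
251 376
[1.80239026e-16 2.23000000e+02] 9
[512.73239217 -47.84368796  60.        ] [468.28033935  97.04158167  60.        ] 151.55106846831364 mid [490.50636576  24.59894685  60.        ] yaw -1.273104836105679 0.29769149068921785
```

Emit:
{"api": "arm_command", "payload": {"commands": [{"x": 0,"y": -0.08,"z": 0.31,"spin": 0},{"x": 0,"y": 0,"z": 0.31,"spin": 0},{"x": 0,"y": 0,"z": 0.31,"spin": 0},{"x": 0,"y": 0,"z": 0.31,"spin": 0},{"x": 0,"y": 0,"z": 0.31,"spin": 0},{"x": 0,"y": 0,"z": 0,"spin": 0}]}}

```text
time_s: 5.42
tool_pos: [440.0, 9.0, 62.6]
tcp_rot: [3.14, -0.004, -2.843]
wrist_force: [-0.4, -0.3, 1.1]
finger_gap: -0.0
grasp_force: 0.0
```

Run:
```python
from h import *
go((490.5,24.6,60))
```

```text
shift/120: [-0.441  0.     0.02 ] t 5.42 mach [-258.7   -2.8   62.6] rpy [ 3.14  -0.004 -2.843]
```

Emit:
{"api": "arm_command", "payload": {"commands": [{"x": -0.1,"y": 0,"z": 0,"spin": 0},{"x": -0.1,"y": 0,"z": 0,"spin": 0},{"x": -0.1,"y": 0,"z": 0,"spin": 0},{"x": -0.1,"y": 0,"z": 0,"spin": 0},{"x": -0.1,"y": 0,"z": 0,"spin": 0},{"x": -0.1,"y": 0,"z": 0,"spin": 0},{"x": -0.05,"y": 0,"z": 0,"spin": 0}]}}

```text
time_s: 6.3
tool_pos: [516.8, 32.4, 63.9]
tcp_rot: [-3.142, 0.0, -2.842]
wrist_force: [-0.4, -1.8, 0.1]
finger_gap: 0.003
grasp_force: 0.5
```

Emit:
{"api": "arm_command", "payload": {"commands": [{"x": -0.05,"y": 0,"z": 0,"spin": 0},{"x": -0.05,"y": 0,"z": 0,"spin": 0}]}}

```text
time_s: 6.55
tool_pos: [527.6, 35.7, 63.9]
tcp_rot: [3.142, -0.0, -2.842]
wrist_force: [-1.0, -1.5, -0.6]
finger_gap: 0.002
grasp_force: 0.7
```

Emit:
{"api": "arm_command", "payload": {"commands": [{"x": -0.04,"y": 0,"z": 0,"spin": 0},{"x": -0.04,"y": 0,"z": 0,"spin": 0}]}}

```text
time_s: 6.8
tool_pos: [535.1, 38.1, 63.7]
tcp_rot: [-3.141, -0.004, -2.842]
wrist_force: [-7.4, -5.0, 6.1]
finger_gap: 0.001
grasp_force: 4.5
```

Emit:
{"api": "arm_command", "payload": {"commands": [{"x": -0.03,"y": 0,"z": 0,"spin": 0}]}}

```text
time_s: 6.92
tool_pos: [539.5, 39.4, 63.9]
tcp_rot: [-3.141, -0.002, -2.842]
wrist_force: [-3.6, -2.7, 0.5]
finger_gap: -0.001
grasp_force: 1.9
```

Emit:
{"api": "arm_command", "payload": {"commands": [{"x": -0.03,"y": 0,"z": 0,"spin": 0}]}}

```text
time_s: 7.05
tool_pos: [543.5, 40.6, 64.0]
tcp_rot: [-3.142, -0.0, -2.842]
wrist_force: [-9.9, -6.4, 1.9]
finger_gap: -0.001
grasp_force: 7.0
```

Emit:
{"api": "arm_command", "payload": {"commands": [{"x": -0.02,"y": 0,"z": 0,"spin": 0}]}}

```text
time_s: 7.18
tool_pos: [543.7, 40.8, 63.6]
tcp_rot: [-3.141, -0.005, -2.842]
wrist_force: [-22.3, -11.3, 15.5]
finger_gap: 0.0
grasp_force: 12.3
```

Emit:
{"api": "arm_command", "payload": {"commands": [{"x": -0.02,"y": 0,"z": 0,"spin": 0},{"x": 0,"y": 0,"z": 0,"spin": 0}]}}

```text
time_s: 7.42
tool_pos: [543.8, 40.9, 63.6]
tcp_rot: [-3.141, -0.009, -2.843]
wrist_force: [-28.5, -14.0, 20.4]
finger_gap: 0.002
grasp_force: 15.7
```

The force rose at a constant position, so the drawer is at its stop. Next I back off and rise. The interface has no tilt command, so I'll go out to the reach limit, high above the machine, and see whether a lean appears there.

Emit:
{"api": "arm_command", "payload": {"commands": [{"x": 0.1,"y": 0,"z": 0,"spin": 0},{"x": 0.3,"y": 0,"z": 0,"spin": 0},{"x": 0.3,"y": 0,"z": -0.1,"spin": 0},{"x": 0,"y": 0,"z": -0.4,"spin": 0},{"x": 0,"y": 0,"z": -0.4,"spin": 0},{"x": 0,"y": 0,"z": -0.4,"spin": 0},{"x": 0,"y": 0,"z": -0.4,"spin": 0},{"x": 0,"y": 0,"z": 0,"spin": 0}]}}

```text
time_s: 8.43
tool_pos: [469.5, 17.3, 271.2]
tcp_rot: [-3.139, 0.006, -2.842]
wrist_force: [0.3, 1.2, -1.0]
finger_gap: 0.002
grasp_force: 0.0
```

```bash
python3 - <<'E'
from h import *
s=read_state(); print(s["joint_positions"].round(3))
E
python3 look.py w3drawer_handle wrist side
```

```text
[-1.370e-01  1.580e-01 -1.310e-01  1.276e+00  1.000e-03 -4.370e-01]
shift/120: [0.192 0.033 1.725] t 8.43 mach [-228.1   -3.   271.2] rpy [-3.139  0.006 -2.842]
[ 6.88767e+02  7.96620e+01  2.38000e-01 -4.31300e+00  9.01500e+00]
```

View pics/w3drawer_handle_wrist.png

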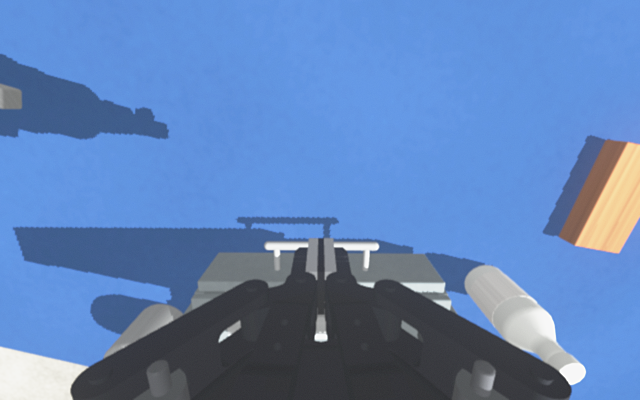

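The drawer is shut: the handle sits at (265-378,245), close to the machine's front face, and the glue bottle at (520,320) is untouched.

Next I rise and go out along the machine's +x direction.

Emit:
{"api": "arm_command", "payload": {"commands": [{"x": 0,"y": 0,"z": -0.4,"spin": 0},{"x": 0,"y": 0,"z": -0.4,"spin": 0},{"x": 0,"y": 0,"z": -0.4,"spin": 0},{"x": 0,"y": 0,"z": -0.4,"spin": 0},{"x": -0.2,"y": 0.21,"z": -0.1,"spin": 0},{"x": -0.35,"y": 0.21,"z": 0,"spin": 0},{"x": -0.35,"y": 0.21,"z": 0,"spin": 0},{"x": -0.35,"y": 0.21,"z": 0,"spin": 0}]}}

```text
time_s: 10.02
tool_pos: [582.0, 159.2, 472.1]
tcp_rot: [-3.141, 0.001, -2.842]
wrist_force: [0.0, -0.7, 2.2]
finger_gap: 0.002
grasp_force: 0.0
```

Emit:
{"api": "arm_command", "payload": {"commands": [{"x": -0.35,"y": 0.21,"z": 0,"spin": 0},{"x": -0.35,"y": 0.21,"z": 0,"spin": 0},{"x": -0.35,"y": 0.21,"z": 0,"spin": 0},{"x": -0.35,"y": 0.21,"z": 0,"spin": 0}]}}

```text
time_s: 10.52
tool_pos: [654.0, 281.8, 418.4]
tcp_rot: [3.14, 0.055, -2.842]
wrist_force: [15.4, 5.7, 16.0]
finger_gap: -0.003
grasp_force: 0.0
```

Run:
```python
from h import *
s=read_state(); print(s["joint_positions"].round(3),s["tcp_rot"])
```

```text
[ 0.292  0.774  1.367  2.108  0.003 -0.008] [ 3.1395377   0.05531796 -2.84153904]
```

A lean of 0.055 rad appeared at the joint limit, in the wanted direction. I'll continue outward and up to see whether it accumulates.

Emit:
{"api": "arm_command", "payload": {"commands": [{"x": -0.3,"y": 0,"z": -0.3,"spin": 0},{"x": -0.3,"y": 0,"z": -0.3,"spin": 0}]}}

```text
time_s: 10.78
tool_pos: [646.4, 269.6, 448.1]
tcp_rot: [3.133, 0.097, -2.842]
wrist_force: [0.4, 0.1, -0.3]
finger_gap: -0.0
grasp_force: 0.0
```

Run:
```python
from h import *
s=read_state(); print(s["joint_positions"].round(3),s["tcp_rot"])
```

```text
[ 0.275  0.732  1.367  2.109  0.011 -0.025] [ 3.13328415  0.09679767 -2.84190481]
```

Emit:
{"api": "arm_command", "payload": {"commands": [{"x": -0.3,"y": 0,"z": -0.4,"spin": 0},{"x": -0.3,"y": 0,"z": -0.4,"spin": 0},{"x": -0.3,"y": 0,"z": -0.4,"spin": 0},{"x": -0.3,"y": 0,"z": -0.4,"spin": 0},{"x": -0.3,"y": 0,"z": -0.4,"spin": 0},{"x": -0.3,"y": 0,"z": -0.4,"spin": 0}]}}

```text
time_s: 11.52
tool_pos: [601.0, 232.3, 559.8]
tcp_rot: [3.116, 0.266, -2.845]
wrist_force: [-0.0, 0.1, -0.3]
finger_gap: 0.001
grasp_force: 0.0
```

Run:
```python
from h import *
s=read_state(); print(s["joint_positions"].round(3),s["tcp_rot"])
```

```text
[ 0.224  0.565  1.366  2.109  0.045 -0.07 ] [ 3.11584961  0.26576332 -2.84492682]
```

Emit:
{"api": "arm_command", "payload": {"commands": [{"x": -0.35,"y": 0.05,"z": -0.36,"spin": 0},{"x": -0.35,"y": 0.05,"z": -0.36,"spin": 0},{"x": -0.35,"y": 0.05,"z": -0.36,"spin": 0},{"x": -0.35,"y": 0.05,"z": -0.36,"spin": 0},{"x": -0.35,"y": 0.05,"z": -0.36,"spin": 0},{"x": -0.35,"y": 0.05,"z": -0.36,"spin": 0},{"x": -0.35,"y": 0.05,"z": -0.36,"spin": 0},{"x": -0.35,"y": 0.05,"z": -0.36,"spin": 0}]}}

```text
time_s: 12.52
tool_pos: [520.9, 214.8, 670.9]
tcp_rot: [3.078, 0.455, -2.854]
wrist_force: [0.4, -0.2, 0.5]
finger_gap: -0.003
grasp_force: 0.0
```

Run:
```python
from h import *
s=read_state(); print(s["joint_positions"].round(3),s["tcp_rot"])
```

```text
[ 0.197  0.38   1.366  2.109  0.103 -0.082] [ 3.07801898  0.45452564 -2.85380592]
```

Emit:
{"api": "arm_command", "payload": {"commands": [{"x": -0.35,"y": 0.15,"z": -0.33,"spin": 0},{"x": -0.35,"y": 0.15,"z": -0.33,"spin": 0},{"x": -0.35,"y": 0.15,"z": -0.33,"spin": 0},{"x": -0.35,"y": 0.15,"z": -0.33,"spin": 0},{"x": -0.35,"y": 0.15,"z": -0.33,"spin": 0},{"x": -0.35,"y": 0.15,"z": -0.33,"spin": 0}]}}

```text
time_s: 13.28
tool_pos: [434.5, 240.7, 736.2]
tcp_rot: [3.03, 0.572, -2.865]
wrist_force: [-0.1, -0.3, -0.5]
finger_gap: -0.0
grasp_force: 0.0
```

Run:
```python
from h import *
s=read_state(); print(s["joint_positions"].round(3),s["tcp_rot"])
R=Ro.from_euler("xyz",s["tcp_rot"]).as_matrix(); c,n=np.cos(.298),np.sin(.298); T=np.array([[c,n,0],[-n,c,0],[0,0,1]])
print("tool axes in machine frame (cols)\n",(T@R).round(3))
```

```text
[0.283 0.255 1.366 2.109 0.108 0.006] [ 3.03012265  0.57248788 -2.86540117]
tool axes in machine frame (cols)
 [[-0.84  -0.039  0.541]
 [ 0.018  0.995  0.099]
 [-0.542  0.094 -0.835]]
```

Lean is now 33° toward machine +x with the closing line along machine y, as wanted. Now I measure the grip.

```bash
cat > look2.py <<'E'
from h import *
import pickle,sys
name=sys.argv[1]; pk=sys.argv[2]
D=pickle.load(open("d1.pkl","rb")); 
L=["machine","beam","keeper","drawer_handle","lock_grip"]
k,d=wristcam(); cv2.imwrite(f"pics/{name}.png",k["frame"])
O=pickle.load(open(pk,"rb")) if len(sys.argv)>3 else []
for l in L:
    for q in vision.pinpoint("wrist",l)[:1]:
        print(l,np.round(q["xy"],1),round(q["score"],2))
        if q["score"]>.4: O.append((d,l,q["xy"],3))
pickle.dump(O,open(pk,"wb"))
obs=[]
for i,(dd,l,xy,wt) in enumerate(O): D[f"w{i}"]=dd; obs.append((f"w{i}",l,xy,wt))
obs+=[(c,l,D[c][l+e][0]["xy"],.5) for c in ("side","top") for l in L if l!="drawer_handle" for e in ("","2") if D[c].get(l+e)]
x,r=fit(obs,D); print(x.round(3))
for o,e in zip(obs,r):
    if o[0][0]=="w": print(o[1],e.round(1))
E
python3 look2.py w4 o.pkl
```

```text
machine [207.6  46.2] 0.56
beam [172.7  77.2] 0.97
keeper [250.4  52.4] 0.65
lock_grip [171.5  54. ] 0.79
[6.87435e+02 8.52140e+01 2.63000e-01 5.99330e+01 7.61800e+00]
machine [-0.2  4.6]
beam [-0.3  0.1]
keeper [ 3.9 -0.1]
lock_grip [-0.  -0.3]
```

View pics/w4.png

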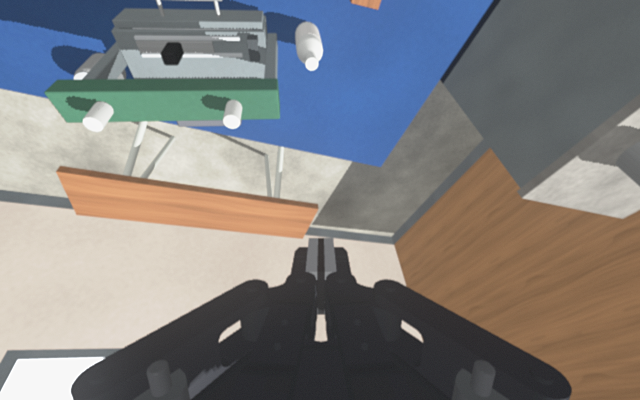

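The wrist view shows the green beam at (165,100), the black grip's top at (172,52), and the glue bottle at (308,45). The networks' points match. Now to a standoff in front of the grip.

```bash
sed -i 's/^M=.*/M=np.array([687.5,84.5,.288])/' h.py
python3 - <<'E'
from h import *
s=read_state(); z=Ro.from_euler("xyz",s["tcp_rot"]).as_matrix()[:,2]
g=w((-55,-37,152)); print(g); t=g-200*z; print(t,tom(t)); go(t); plan(t,0,11)
E
```

```text
[645.2745387  33.4019529 152.       ]
[548.08863965 -17.08876405 319.34870339] [-162.52432651  -57.80698632  319.34870339]
shift/120: [ 1.606 -2.646  2.809] t 13.57 mach [-196.7  221.   734.9] rpy [ 3.031  0.57  -2.866]
{'x': 0.146, 'y': -0.241, 'z': 0.255, 'spin': 0.0}
{'x': 0.146, 'y': -0.241, 'z': 0.255, 'spin': 0.0}
{'x': 0.146, 'y': -0.241, 'z': 0.255, 'spin': 0.0}
{'x': 0.146, 'y': -0.241, 'z': 0.255, 'spin': 0.0}
{'x': 0.146, 'y': -0.241, 'z': 0.255, 'spin': 0.0}
{'x': 0.146, 'y': -0.241, 'z': 0.255, 'spin': 0.0}
{'x': 0.146, 'y': -0.241, 'z': 0.255, 'spin': 0.0}
{'x': 0.146, 'y': -0.241, 'z': 0.255, 'spin': 0.0}
{'x': 0.146, 'y': -0.241, 'z': 0.255, 'spin': 0.0}
{'x': 0.146, 'y': -0.241, 'z': 0.255, 'spin': 0.0}
{'x': 0.146, 'y': -0.241, 'z': 0.255, 'spin': 0.0}
```

Emit:
{"api": "arm_command", "payload": {"commands": [{"x": 0.15,"y": -0.24,"z": 0.25,"spin": 0},{"x": 0.15,"y": -0.24,"z": 0.25,"spin": 0},{"x": 0.15,"y": -0.24,"z": 0.25,"spin": 0},{"x": 0.15,"y": -0.24,"z": 0.25,"spin": 0},{"x": 0.15,"y": -0.24,"z": 0.25,"spin": 0},{"x": 0.15,"y": -0.24,"z": 0.25,"spin": 0},{"x": 0.15,"y": -0.24,"z": 0.25,"spin": 0},{"x": 0.15,"y": -0.24,"z": 0.25,"spin": 0}], "grip": 1}}

```text
time_s: 14.58
tool_pos: [506.7, 74.3, 479.2]
tcp_rot: [3.03, 0.569, -2.866]
wrist_force: [0.6, 0.4, -0.4]
finger_gap: 0.999
grasp_force: 0.0
```

Emit:
{"api": "arm_command", "payload": {"commands": [{"x": 0.15,"y": -0.24,"z": 0.25,"spin": 0},{"x": 0.15,"y": -0.24,"z": 0.25,"spin": 0},{"x": 0.1,"y": -0.24,"z": 0.25,"spin": 0},{"x": 0,"y": 0,"z": 0,"spin": 0}]}}

```text
time_s: 15.08
tool_pos: [539.4, 4.7, 368.5]
tcp_rot: [3.027, 0.565, -2.87]
wrist_force: [0.1, 0.5, 0.6]
finger_gap: 0.999
grasp_force: 0.0
```

```bash
python3 -c "
from h import *
go(w((-55,-37,152)))"; python3 look2.py w5 o.pkl add
```

```text
shift/120: [ 0.195 -0.237  1.999] t 15.07 mach [-164.7  -34.5  368.5] rpy [ 3.027  0.565 -2.87 ]
machine [317.1 119.2] 0.96
beam [344.5 228.9] 0.87
keeper [415.8 142.6] 0.71
drawer_handle [320.5  62.8] 0.9
lock_grip [297.8 155.4] 0.96
[ 6.88085e+02  8.41690e+01  2.71000e-01 -3.73700e+00  6.68600e+00]
machine [-0.6  4.7]
beam [-1.3  0.3]
keeper [ 3.1 -0.5]
lock_grip [-1.2 -0. ]
machine [-1.6  2.8]
beam [-0.2  2.9]
keeper [ 4.3 -0.2]
drawer_handle [3.7 0. ]
lock_grip [ 0.2 -1.2]
```

View pics/w5.png

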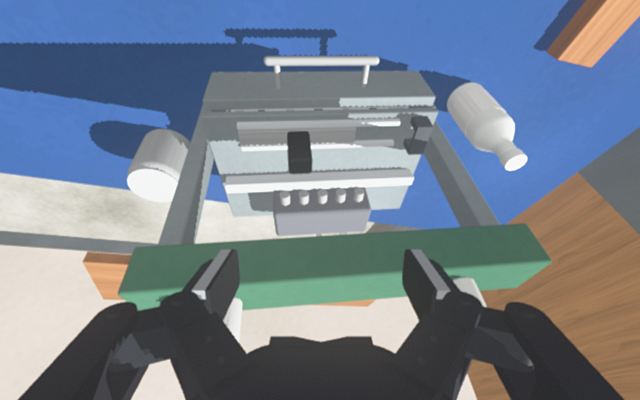

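The wrist view shows the black grip at (300,152), the dark keeper at (420,135), the beam along the bottom at (340,262), and the shut drawer's handle at (322,62). All are consistent with the networks.

```bash
sed -i 's/^M=.*/M=np.array([688.1,84.2,.28])/' h.py
python3 - <<'E'
from h import *
M2=np.array([688.1,84.2,.271]); g=w((-55,-38.3,152),M2); print(g)
z=Ro.from_euler("xyz",read_state()["tcp_rot"]).as_matrix()[:,2]
go(g-110*z); go(g)
E
```

```text
[645.36001877  32.57457986 152.        ]
shift/120: [ 0.235 -0.254  1.108] t 15.38 mach [-164.1  -33.8  373.2] rpy [ 3.032  0.572 -2.864]
shift/120: [ 0.235 -0.254  2.025] t 15.38 mach [-164.1  -33.8  373.2] rpy [ 3.032  0.572 -2.864]
```

Emit:
{"api": "arm_command", "payload": {"commands": [{"x": 0.08,"y": -0.085,"z": 0.37,"spin": 0},{"x": 0.08,"y": -0.085,"z": 0.37,"spin": 0},{"x": 0.08,"y": -0.085,"z": 0.37,"spin": 0},{"x": 0,"y": 0,"z": 0,"spin": 0},{"x": 0,"y": 0,"z": 0,"spin": 0}]}}

```text
time_s: 16.0
tool_pos: [591.4, 4.3, 244.2]
tcp_rot: [3.032, 0.572, -2.864]
wrist_force: [-0.1, 0.0, 0.1]
finger_gap: 0.999
grasp_force: 0.0
```

```bash
python3 look2.py w6 o.pkl add
python3 - <<'E'
from h import *
g=np.array([645.4,32.6,152]); go(g)
E
```

```text
machine [339.2 141. ] 0.56
keeper [490.5 178.2] 0.88
drawer_handle [352.7  63.1] 0.64
lock_grip [322.5 202.3] 0.7
[ 6.87962e+02  8.24050e+01  2.94000e-01 -1.01100e+00  1.07870e+01]
machine [-1.3  4.5]
beam [-3.4 -0. ]
keeper [ 1.6 -2.2]
lock_grip [-0.6  0.1]
machine [-2.5  2.5]
beam [-3.5  2.7]
keeper [ 3.1 -2.2]
drawer_handle [ 0.3 -2.6]
lock_grip [ 1.2 -1.1]
machine [-4.7  0.8]
keeper [0.3 0.1]
drawer_handle [2.4 0.5]
lock_grip [-0.1  0.1]
shift/120: [-0.008  0.005  0.916] t 16.3 mach [-115.2  -50.2  243.3] rpy [ 3.032  0.572 -2.865]
```

View pics/w6.png

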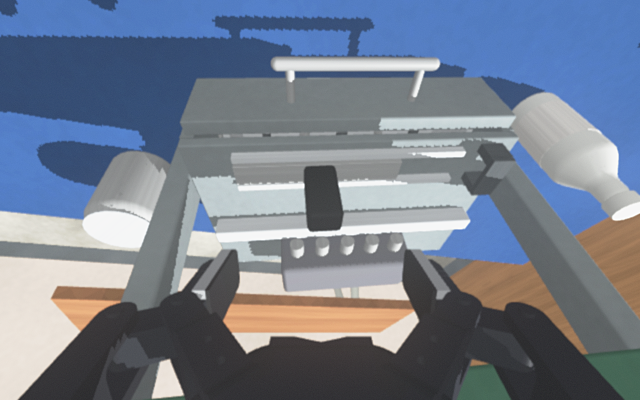

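The grip is at (322,198), centred between the fingers at (215,270) and (425,270). I advance along the tool axis and close.

Emit:
{"api": "arm_command", "payload": {"commands": [{"x": 0,"y": 0.01,"z": 0.23,"spin": 0},{"x": 0,"y": 0,"z": 0.23,"spin": 0},{"x": 0,"y": 0,"z": 0.23,"spin": 0},{"x": 0,"y": 0,"z": 0.2,"spin": 0},{"x": 0,"y": 0,"z": 0,"spin": 0}]}}

```text
time_s: 16.92
tool_pos: [642.3, 32.7, 151.9]
tcp_rot: [3.03, 0.569, -2.865]
wrist_force: [-0.2, 0.2, 0.9]
finger_gap: 1.003
grasp_force: 0.0
```

Emit:
{"api": "arm_command", "payload": {"commands": [{"x": 0,"y": 0,"z": 0,"spin": 0},{"x": 0,"y": 0,"z": 0,"spin": 0},{"x": 0,"y": 0,"z": 0,"spin": 0},{"x": 0,"y": 0,"z": 0,"spin": 0},{"x": 0,"y": 0,"z": 0,"spin": 0}], "grip": 0.32}}

```text
time_s: 17.55
tool_pos: [642.7, 31.8, 154.1]
tcp_rot: [3.033, 0.572, -2.864]
wrist_force: [-10.2, -1.7, 10.0]
finger_gap: 0.361
grasp_force: 57.7
```

Run:
```python
from h import *
s=read_state(); print(s["wrist_force"].round(1),s["moment"].round(2),s["finger_gap"],s["grasp_force"],s["joint_positions"].round(2))
g=s["tool_pos"]; c,n=np.cos(.29),np.sin(.29)
for d in (40,80): go(g+d*np.array([-n,c,0]))
```

```text
[-10.2  -1.7  10. ] [-1.36  0.51 -0.31] 0.36141865788834954 57.74921986274421 [-0.23  0.25 -0.52  0.34  0.36 -0.45]
shift/120: [0.004 0.332 0.034] t 17.55 mach [-58.1 -37.8 154.1] rpy [ 3.033  0.572 -2.864]
shift/120: [0.007 0.663 0.068] t 17.55 mach [-58.1 -37.8 154.1] rpy [ 3.033  0.572 -2.864]
```

Emit:
{"api": "arm_command", "payload": {"commands": [{"x": 0,"y": 0.083,"z": 0.0085,"spin": 0},{"x": 0,"y": 0.083,"z": 0.0085,"spin": 0},{"x": 0,"y": 0.083,"z": 0.0085,"spin": 0},{"x": 0,"y": 0.083,"z": 0.0085,"spin": 0}]}}

```text
time_s: 18.05
tool_pos: [631.2, 70.0, 154.1]
tcp_rot: [3.034, 0.57, -2.865]
wrist_force: [-14.0, -6.6, 12.4]
finger_gap: 0.362
grasp_force: 58.2
```

Emit:
{"api": "arm_command", "payload": {"commands": [{"x": 0,"y": 0.083,"z": 0.0085,"spin": 0},{"x": 0,"y": 0.083,"z": 0.0085,"spin": 0},{"x": 0,"y": 0.083,"z": 0.0085,"spin": 0}]}}

```text
time_s: 18.42
tool_pos: [622.4, 98.9, 154.1]
tcp_rot: [3.034, 0.57, -2.865]
wrist_force: [-17.4, -8.0, 14.6]
finger_gap: 0.366
grasp_force: 58.8
```

Emit:
{"api": "arm_command", "payload": {"commands": [{"x": 0,"y": 0.04,"z": 0.004,"spin": 0},{"x": 0,"y": 0.03,"z": 0.003,"spin": 0}]}}

```text
time_s: 18.68
tool_pos: [620.0, 107.0, 154.1]
tcp_rot: [3.034, 0.57, -2.865]
wrist_force: [-17.7, -7.6, 14.5]
finger_gap: 0.368
grasp_force: 59.1
```

Emit:
{"api": "arm_command", "payload": {"commands": [{"x": 0,"y": 0.03,"z": 0.003,"spin": 0},{"x": 0,"y": 0,"z": 0,"spin": 0}]}}

```text
time_s: 18.92
tool_pos: [619.0, 110.3, 154.1]
tcp_rot: [3.034, 0.57, -2.865]
wrist_force: [-18.2, -7.9, 15.0]
finger_gap: 0.365
grasp_force: 59.2
```

Not at the stop yet, since the force is unchanged.

Emit:
{"api": "arm_command", "payload": {"commands": [{"x": 0,"y": 0.025,"z": 0.003,"spin": 0},{"x": 0,"y": 0,"z": 0,"spin": 0}]}}

```text
time_s: 19.18
tool_pos: [619.0, 110.7, 154.1]
tcp_rot: [3.039, 0.569, -2.867]
wrist_force: [-17.8, -27.6, 14.0]
finger_gap: 0.365
grasp_force: 57.1
```

Emit:
{"api": "arm_command", "payload": {"commands": [{"x": 0,"y": 0.025,"z": 0.003,"spin": 0},{"x": 0,"y": 0,"z": 0,"spin": 0}]}}

```text
time_s: 19.42
tool_pos: [619.1, 110.9, 154.0]
tcp_rot: [3.045, 0.568, -2.868]
wrist_force: [-13.9, -45.8, 13.6]
finger_gap: 0.36
grasp_force: 57.8
```

The force climbs with no motion, so the bar is at its stop. I relax a little, release, and withdraw along the tool axis.

Emit:
{"api": "arm_command", "payload": {"commands": [{"x": 0,"y": -0.03,"z": 0,"spin": 0},{"x": 0,"y": 0,"z": 0,"spin": 0}]}}

```text
time_s: 19.68
tool_pos: [619.2, 110.5, 154.0]
tcp_rot: [3.037, 0.569, -2.867]
wrist_force: [-22.6, -21.9, 20.5]
finger_gap: 0.36
grasp_force: 66.9
```

Emit:
{"api": "arm_command", "payload": {"commands": [{"x": 0,"y": 0,"z": 0,"spin": 0},{"x": 0,"y": 0,"z": 0,"spin": 0},{"x": 0,"y": 0,"z": 0,"spin": 0},{"x": 0,"y": 0,"z": 0,"spin": 0}], "grip": 1}}

```text
time_s: 20.18
tool_pos: [619.4, 113.9, 153.2]
tcp_rot: [3.031, 0.57, -2.865]
wrist_force: [0.4, 0.2, -0.5]
finger_gap: 1.003
grasp_force: 0.0
```

Emit:
{"api": "arm_command", "payload": {"commands": [{"x": 0,"y": 0,"z": -0.2,"spin": 0},{"x": 0,"y": 0,"z": -0.3,"spin": 0},{"x": 0,"y": 0,"z": -0.3,"spin": 0},{"x": 0,"y": 0,"z": -0.3,"spin": 0},{"x": 0,"y": 0,"z": -0.3,"spin": 0},{"x": 0,"y": 0,"z": 0,"spin": 0},{"x": 0,"y": 0,"z": 0,"spin": 0}]}}

```text
time_s: 21.05
tool_pos: [537.8, 71.3, 293.1]
tcp_rot: [3.031, 0.57, -2.865]
wrist_force: [0.0, -0.2, -0.7]
finger_gap: 1.0
grasp_force: 0.0
```

```bash
rm -f o.pkl; python3 look2.py w7 o2.pkl
python3 - <<'E'
from h import *
import pickle
D=pickle.load(open("d0.pkl","rb"))
for c in ("side","top"):
    vision.camera(c)
    for l in ["glue","tin","offcut","mallet"]:
        r=vision.pinpoint(c,l)[:1]; print(c,l,[(np.round(q["xy"]),np.round(D[c][l][0]["xy"]) if D[c][l] else 0) for q in r])
E
```

```text
machine [282.5 137.6] 0.77
beam [272.9 311.7] 0.96
keeper [388.8 171.3] 0.98
drawer_handle [270.4  76.7] 0.69
lock_grip [318.  184.1] 0.68
[ 6.89127e+02  8.48800e+01  2.95000e-01 -2.64500e+00  9.00490e+01]
machine [-3.   3.3]
beam [-0.3 -0.8]
keeper [ 4.  -0.3]
drawer_handle [ 0.3 -0. ]
lock_grip [-0.1  3.4]
side glue [(array([236., 311.]), array([233., 312.]))]
side tin [(array([302., 184.]), array([301., 184.]))]
side offcut [(array([250., 392.]), array([249., 390.]))]
side mallet [(array([446., 206.]), 0)]
top glue [(array([213., 203.]), array([214., 200.]))]
top tin []
top offcut [(array([188., 252.]), array([189., 251.]))]
top mallet [(array([428., 257.]), array([425., 258.]))]
```

View pics/w7.png

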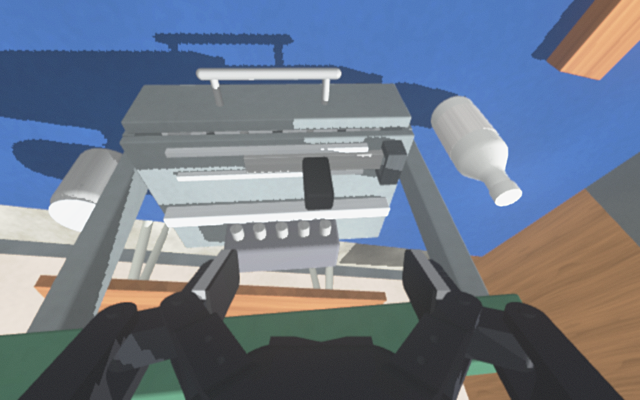

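The grip is at (318,183) with its bar running into the keeper at (390,160), and the fit gives a lock position of 90 mm. The drawer is shut with its handle at (270,75), the bystanders haven't moved, and the robot is clear of everything.

```bash
python3 -c "
from bench import ticket
print(ticket.job_done())"
```

```text
the job is handed in; nothing more can be done
None
```

The drawer is pushed home, the lock bar is at its stop by the keeper with the grip released, and the bystanders showed no movement in the final camera check; the job was handed in at about 21 s, and no verdict came back.

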